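# Pack the order box in two layers

## Robot

A 7-joint arm with a two-finger parallel gripper is mounted at the origin on the work surface. World frame = base frame: x ahead of the robot, y to its left, z up, the work surface at z = 0. Lengths are in m, angles in rad, forces in N, time in s.
With the tool pointing down it reaches from about 0.35 to 0.9 m from the base axis. Payload 8.1 kg.
Tool frame: the origin (TCP) lies between the finger pads; the fingertips stand 14 mm ahead of it and the grasp point (between the pads) lies 5 mm behind it; z points along the fingers, y is the line along which they close (so a half turn about z gives the same grasp; the last joint's range is limited). The gripper opens to 92 mm and grips with 3 to 60 N. Pads are 19 mm wide; open, the fingers measure 130 mm over their backs; the gripper's body (75 mm by 190 mm) begins 47 mm behind the grasp point.
Start: joints at [1.209, 0.434, 0.025, 1.573, -0.012, 1.134, -0.075], TCP at [0.16, -0.604, 0.241] pointing down, gripper open.
Joint ranges: [-2.62, 2.62], [-0.44, 2.09], [-1.27, 1.32], [0.08, 2.57], [-1.32, 4.46], [0.12, 2], [-2.74, 2.74]. Speed limits (rad/s): [2.22, 2.22, 3.01, 3.01, 3.14, 3.14, 3.14].

## Interface

Orientations are given as a unit quaternion [w, x, y, z].
In Python, from workcell import arm, cams gives the robot as it stands. Calls block until the motion is done:
- arm.goto(position, orientation): joint-space move of the TCP to a pose.
- arm.move_linear(position, attitude=None, max_speed=0.15): straight line of the TCP; attitude=None keeps the orientation; max_speed is the mean speed in m/s.
- arm.movej(angles): joint-space move.
- arm.move_gripper(opening): finger opening in m; the grip force is fixed at half the most; returns when the fingers have stopped.
- arm.pause(seconds).
- arm.solve_ik(position, orientation): joint angles nearest the present ones, or None.
- cams.read_camera(name): name is "side" or "top"; returns (picture, depth): 480x640x3 uint8, red, green, blue; 480x640 float32, m along the optical axis (not along the pixel's ray), 0 where there is no reading.
- cams.camera_model(name): a dict with "intrinsics" (3x3 intrinsics, pixels), "dist" ([k1, k2, p1, p2, k3] as OpenCV has them; the pictures are not rectified), "xyz" and "rotation" of the camera in the world. Camera axes: x right, y down, z forward; pixel columns grow to the right and rows downward; lengths in m; the calibration is good to about 2 mm. A picture is of the moment at which its call begins. camera_model takes no time and is no camera call.
A pose or a line that the arm cannot do raises arm.PlanningError and nothing moves.
- arm.sign_off(): hands the job in; it is judged then, once.
Readings, each from a call of its own:
- arm.get_time_s(): time.
- arm.get_q(): joint angles.
- arm.get_dq(): joint speeds.
- arm.get_joint_efforts(): joint torques, N m.
- arm.get_eef_pos(): TCP position.
- arm.get_eef_rot(): TCP orientation.
- arm.get_ft_force(): force on the tool from outside, world axes, zero at the start.
- arm.get_wrist_torque(): the same for the moment, N m.
- arm.get_finger_gap(): finger opening in m.
- arm.get_grasp_force(): force on a finger pad.
Only numpy, scipy, OpenCV 4.12 (cv2) and the standard library are available. Lean on these libraries where they do the work, as an engineer would, in place of code of your own. Each camera call takes 0.05 s, during which the arm holds its last target. There are 200 camera calls.

## Task

Pack the order into the green box in layers. First set the two small cartons on the box floor, each standing upright and square on the pad of its own colour, blue stripe on blue pad and red stripe on red pad; then lay the white divider flat on the box's four corner ledges, grip upwards, either way round. Last, stand the round tub upright, yellow lid up, in the middle of the yellow ring on the divider, and lay the piece of aluminium profile lengthwise in the middle of the black rectangle, all let go and at rest.

Things in the scene. Friction and masses are not known exactly. Their poses are not given: they have to be found in the camera images.
- box: Open green box, fixed, 146 x 200 mm outside, 74 mm high, walls and floor 5 mm (inside 136 mm along x, 190 mm along y). In each inner corner an 18 x 18 mm post ends in a ledge 62 mm above the bench. Origin: centre of its underside, on the bench; y along the long side, z up. Turned up to 17 degrees. Bystanders near the things are under 19 mm high; taller ones stand beyond x = 0.75 m or |y| = 0.5 m.
- pad_blue: Blue pad fixed to the box floor, in one half of the box (which half varies), 54 x 76 x 3 mm. Origin: centre of its underside, on the box floor; its top is 3 mm higher (8 mm above the bench). y is its long axis, parallel to the box's y; its middle lies 46 mm from the middle of the box along y.
- pad_red: Red pad, same size and axes as the blue pad, in the other half of the box.
- carton_blue: Loose white carton with a blue stripe around its middle, 42 mm (x) x 64 mm (y) x 50 mm high, about 160 g. Origin: centre of its underside; z up. Belongs on the blue pad, long axis y along the pad's y, either way round.
- carton_red: Loose brown carton with a red stripe around its middle, 42 mm (x) x 64 mm (y) x 50 mm high, about 160 g. Origin: centre of its underside; z up. Belongs on the red pad, long axis y along the pad's y, either way round.
- divider: Loose white plate, 124 (x) x 178 (y) x 5 mm, about 140 g, lying on the bench at any angle, with an upright orange grip fin in its middle: 14 mm thick along x, 28 mm long along y, top 37 mm above the plate's underside. Origin: centre of its underside; z up. In the box its underside lies 62 mm above the bench, long side along the box's, 6 mm of play all round; either way round.
- outline_round: Yellow ring marked on the divider and moving with it, 58 mm across (54 mm inside), flat. Origin: its centre, on the plate's upper face, 52 mm from the divider's middle along the divider's +y.
- outline_square: Black rectangle outline marked on the divider and moving with it, 56 mm (x) x 66 mm (y) outside (lines 4 mm wide), flat. Origin: its centre, on the plate's upper face, 52 mm from the divider's middle along the divider's -y; axes parallel to the divider's.
- tub: Loose round tub, white with a yellow lid, 46 mm across, 45 mm high, about 120 g, standing upright. Origin: centre of its underside; z up.
- profile: Loose short offcut of slotted aluminium profile, 40 mm (x) x 50 mm (y, its length) x 40 mm high, flat outer sides, dark slots running along its length, about 110 g. Origin: centre of its underside; z up. Its y goes along the black rectangle's y, either way round.
Things that resemble listed ones, but are neither listed nor needed, are in the scene too. Of the things that look like the divider, the largest one is meant.

How it is judged:
On the way, in this order (a step that is already met when the one before it is completed fails the run):
1. both cartons stand let go on the pads of their colours (horizontal distance between carton_blue and pad_blue below 0.012 m and z of carton_blue in the frame of pad_blue between -0.003 and 0.007 m and angle between each of carton_blue, carton_red's own z axis and vertical below 0.12 rad and angle between the y axis of carton_blue and the y axis of pad_blue, either way round below 0.25 rad and horizontal distance between carton_red and pad_red below 0.012 m and z of carton_red in the frame of pad_red between -0.003 and 0.007 m and angle between the y axis of carton_red and the y axis of pad_red, either way round below 0.25 rad and contact force between the fingers and carton_blue below 0.2 N and contact force between the fingers and carton_red below 0.2 N), for 0.2 s.
2. the divider lies let go on the ledges over the two cartons, tub and profile still on the bench (horizontal distance between carton_blue and pad_blue below 0.012 m and z of carton_blue in the frame of pad_blue between -0.003 and 0.007 m and angle between each of carton_blue, carton_red's own z axis and vertical below 0.12 rad and angle between the y axis of carton_blue and the y axis of pad_blue, either way round below 0.25 rad and horizontal distance between carton_red and pad_red below 0.012 m and z of carton_red in the frame of pad_red between -0.003 and 0.007 m and angle between the y axis of carton_red and the y axis of pad_red, either way round below 0.25 rad and horizontal distance between divider and box below 0.012 m and z of divider in the frame of box between 0.058 and 0.066 m and angle between divider's own z axis and vertical below 0.06 rad and angle between the y axis of divider and the y axis of box, either way round below 0.15 rad and contact force between the fingers and divider below 0.2 N and height (world z) of each of tub, profile below 0.04 m), for 0.2 s.
At the end, for the whole second after the job is handed in: Cartons upright on the pads of their colours (12 mm, 0.25 rad); divider flat on the ledges (12 mm, 0.15 rad); tub upright in the ring (12 mm); profile on the black rectangle (12 mm, 0.25 rad); all let go and at rest (horizontal distance between carton_blue and pad_blue below 0.012 m and z of carton_blue in the frame of pad_blue between -0.003 and 0.007 m and angle between each of carton_blue, carton_red, tub, profile's own z axis and vertical below 0.12 rad and angle between the y axis of carton_blue and the y axis of pad_blue, either way round below 0.25 rad and horizontal distance between carton_red and pad_red below 0.012 m and z of carton_red in the frame of pad_red between -0.003 and 0.007 m and angle between the y axis of carton_red and the y axis of pad_red, either way round below 0.25 rad and horizontal distance between divider and box below 0.012 m and z of divider in the frame of box between 0.058 and 0.066 m and angle between divider's own z axis and vertical below 0.06 rad and angle between the y axis of divider and the y axis of box, either way round below 0.15 rad and horizontal distance between tub and outline_round below 0.012 m and z of tub in the frame of outline_round between -0.003 and 0.004 m and horizontal distance between profile and outline_square below 0.012 m and z of profile in the frame of outline_square between -0.003 and 0.004 m and angle between the y axis of profile and the y axis of outline_square, either way round below 0.25 rad and linear speed of each of carton_blue, carton_red, divider, tub, profile below 0.02 m/s); the robot touches nothing.
It also fails if it takes over 128 s, if anything falls off the work surface, if the arm or the gripper's body presses on something with over 40 N, if the wrist force passes 120 N, or if a joint passes its speed limit or range.

## Working session

There is one attempt and no reset: what is moved stays moved. The work goes in short steps, each a Python script; the robot and the scene stay as the last script left them, time stands still between calls to the robot, and variables do not carry over. Pictures are saved under pics/ and viewed, at most 14 in all, crops included, and the job is handed in when it is done.

```bash
mkdir -p pics; ls; python3 - <<'E'
from workcell import arm,cams
import cv2,numpy as np
for n in ("top","side"):
    im,d=cams.read_camera(n); np.savez(f"/tmp/{n}.npz",im=im,d=d)
    cv2.imwrite(f"pics/{n}0.png",im[:,:,::-1]); print(n,cams.camera_model(n))
print(arm.get_time_s(),arm.get_eef_pos(),arm.get_eef_rot())
E
```

```text
pics
top {'intrinsics': array([[529.08249574,   0.        , 315.09082851],
       [  0.        , 529.08249574, 232.85145905],
       [  0.        ,   0.        ,   1.        ]]), 'dist': array([0.01549185, 0.        , 0.        , 0.        , 0.        ]), 'xyz': array([ 0.29290711, -0.02165428,  1.26469084]), 'rotation': array([ 0.04135494, -0.70146637,  0.71092686, -0.02859553])}
side {'intrinsics': array([[491.42583037,   0.        , 324.57577822],
       [  0.        , 491.42583037, 243.88137014],
       [  0.        ,   0.        ,   1.        ]]), 'dist': array([-0.08338561,  0.        ,  0.        ,  0.        ,  0.        ]), 'xyz': array([0.08243601, 0.76399178, 0.93391803]), 'rotation': array([ 0.06946923, -0.18900382,  0.91185421, -0.35773382])}
0.1 [ 0.15976679 -0.60378973  0.23999315] [-6.99255145e-04  9.91645540e-01  1.28990709e-01 -1.76683574e-04]
```

View pics/top0.png

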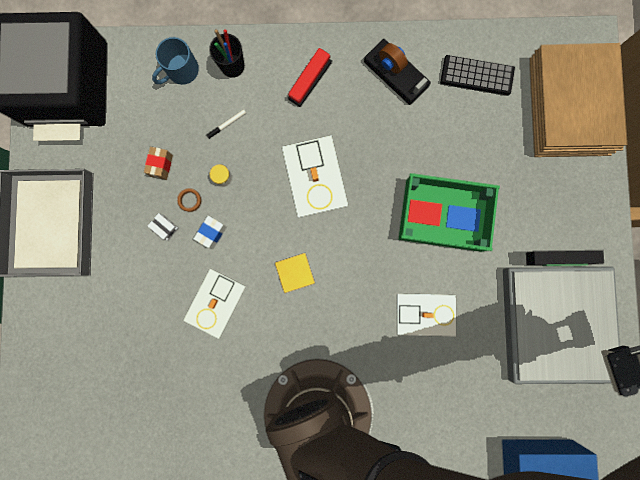

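View pics/side0.png

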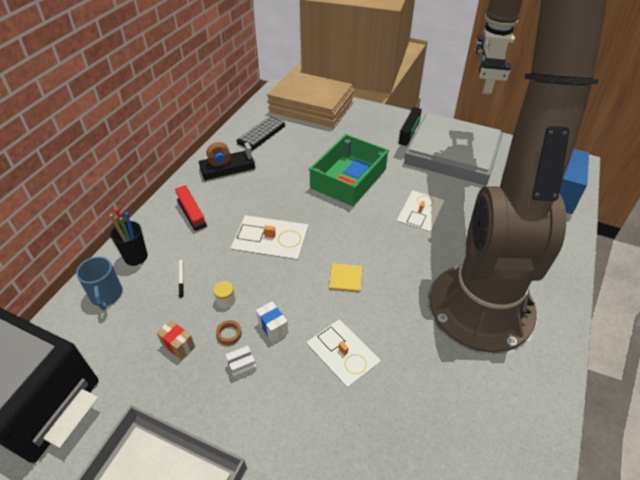

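```bash
cat > h.py <<'E'
import cv2,numpy as np
from scipy.spatial.transform import Rotation as R
from workcell import arm,cams
def proj(n,uv,z):
    "pixels (N,2) -> world points on plane height z"
    m=cams.camera_model(n); K=m["intrinsics"]; q=m["rotation"]
    Rm=R.from_quat([q[1],q[2],q[3],q[0]]).as_matrix()
    p=cv2.undistortPoints(np.float64(uv).reshape(-1,1,2),K,m["dist"]).reshape(-1,2)
    r=np.c_[p,np.ones(len(p))]@Rm.T
    return m["xyz"]+r*((np.reshape(z,-1)-m["xyz"][2])/r[:,2])[:,None]
def cloud(n,d):
    m=cams.camera_model(n); q=m["rotation"]
    Rm=R.from_quat([q[1],q[2],q[3],q[0]]).as_matrix()
    v,u=np.mgrid[:480,:640]
    p=cv2.undistortPoints(np.float64(np.c_[u.ravel(),v.ravel()]).reshape(-1,1,2),m["intrinsics"],m["dist"]).reshape(-1,2)
    return ((np.c_[p,np.ones(len(p))]*d.reshape(-1,1))@Rm.T+m["xyz"]).reshape(480,640,3)
def rect(P):
    "xy points -> centre, size (short,long), angle of long axis (rad)"
    (c,s,a)=cv2.minAreaRect(np.float32(P)*1000)
    if s[0]>s[1]: L,S,a=s[0],s[1],a
    else: L,S,a=s[1],s[0],a+90
    return np.array(c)/1000,(S,L),(np.deg2rad(a)+np.pi/2)%np.pi-np.pi/2
E
python3 - <<'E'
from h import *
f=np.load("/tmp/top.npz"); im,d=f["im"],f["d"]; C=cloud("top",d); np.save("/tmp/C.npy",C)
for name,(r0,r1,c0,c1),zs in [("bench",(100,130,100,140),(-.02,.03)),("cred",(140,190,135,180),(.04,.06)),("cblue",(208,255,188,230),(.04,.06)),("tub",(155,195,200,240),(.035,.055)),("prof",(205,245,140,185),(.03,.05)),("fin",(160,190,300,326),(.025,.045)),("boxrim",(160,260,390,510),(.066,.085)),("redpad",(195,230,405,444),(-.01,.03)),("bluepad",(200,236,443,482),(-.01,.03))]:
    P=C[r0:r1,c0:c1]; m=(P[...,2]>zs[0])&(P[...,2]<zs[1])
    if name=="redpad": I=im[r0:r1,c0:c1].astype(int); m&=(I[...,0]>1.6*I[...,1])
    if name=="bluepad": I=im[r0:r1,c0:c1].astype(int); m&=(I[...,2]>1.5*I[...,1])
    nl,l,st,_=cv2.connectedComponentsWithStats(m.astype(np.uint8)); m=l==1+np.argmax(st[1:,4])
    Q=P[m]; c,s,a=rect(Q[:,:2]); print(name,len(Q),"z",np.round(np.percentile(Q[:,2],[5,50,95]),4),"c",np.round(c,4),"s",np.round(s,1),"a",round(a,3))
def crop(r0,r1,c0,c1,k,n): cv2.imwrite(n,cv2.resize(im[r0:r1,c0:c1,::-1],None,fx=k,fy=k,interpolation=cv2.INTER_CUBIC))
crop(140,250,130,260,6,"pics/c1.png"); crop(125,265,270,510,3.3,"pics/c2.png")
E
```

```text
bench 1146 z [-0.0041  0.0001  0.0171] c [0.7193 0.4785] s [76.4 99. ] a 1.571
cred 521 z [0.0447 0.0502 0.0542] c [0.5895 0.3737] s [45.6 65.5] a -0.228
cblue 534 z [0.0456 0.05   0.0541] c [0.4212 0.2475] s [45.1 65.7] a -0.573
tub 301 z [0.0403 0.0447 0.0484] c [0.5578 0.2227] s [43.3 44.1] a 0.773
prof 377 z [0.0319 0.0389 0.0435] c [0.4372 0.3615] s [40.6 51.6] a 0.888
fin 77 z [0.0313 0.0366 0.0411] c [ 5.578e-01 -4.000e-04] s [13.6 28.8] a 0.222
boxrim 1000 z [0.0684 0.0733 0.0775] c [ 0.4569 -0.3076] s [150.8 203.4] a 1.41
redpad 711 z [0.0042 0.0082 0.0126] c [ 0.4638 -0.2617] s [54.2 76.7] a 1.421
bluepad 691 z [0.0041 0.0082 0.0122] c [ 0.4484 -0.3524] s [53.3 76.1] a 1.412
```

View pics/c1.png

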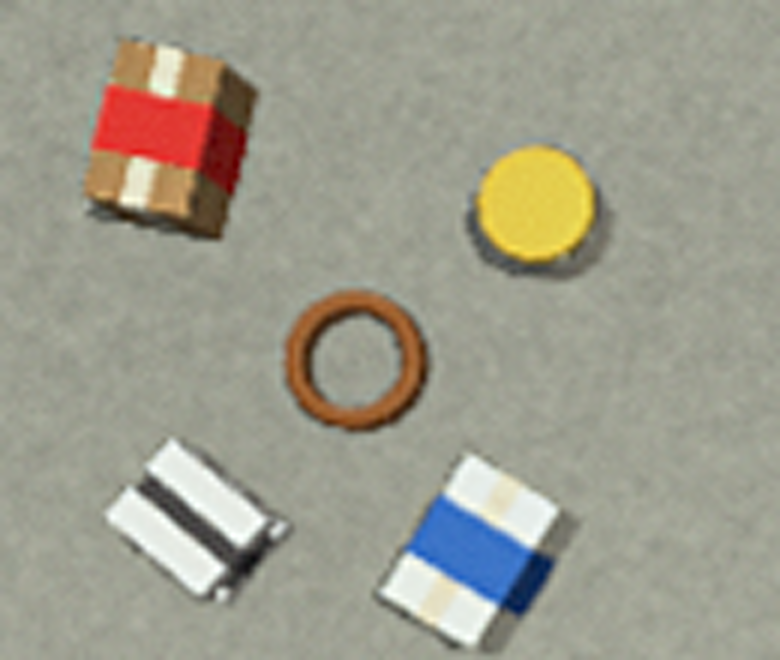

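View pics/c2.png

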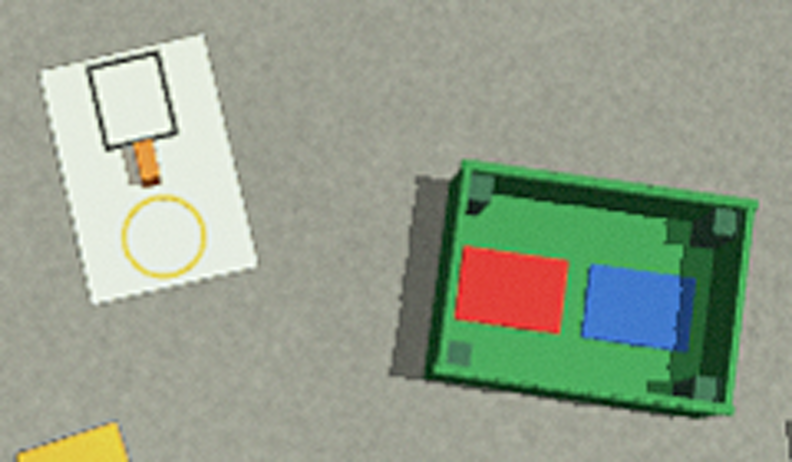

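```bash
cat >> h.py <<'E'
def quat(phi):
    c,s=np.cos(phi),np.sin(phi)
    q=R.from_matrix(np.array([[-s,c,0],[c,s,0],[0,0,-1.]])).as_quat()
    return [q[3],q[0],q[1],q[2]]
HOV=.2
def best(xy,z,phis):
    q0=np.array(arm.get_q()); o=[]
    for p in phis:
        s=arm.solve_ik([*xy,z],quat(p))
        if s is not None: o.append((np.abs(np.array(s)-q0).max(),p))
    return min(o)[1]
def pick(xy,phi,z,opening,hov=HOV):
    p=best(xy,hov,[phi,phi+np.pi])
    arm.goto([*xy,hov],quat(p)); arm.move_gripper(opening)
    arm.move_linear([*xy,z],max_speed=.15); arm.move_gripper(0)
    print("gap",arm.get_finger_gap(),"F",arm.get_grasp_force()); arm.move_linear([*xy,hov],max_speed=.2)
    print("gap",arm.get_finger_gap(),"t",arm.get_time_s())
def place(xy,phi,z,opening,hov=HOV,halfturn=True):
    p=best(xy,hov,[phi,phi+np.pi] if halfturn else [phi])
    arm.goto([*xy,hov],quat(p)); print("gap",arm.get_finger_gap())
    arm.move_linear([*xy,z+.015],max_speed=.15); arm.move_linear([*xy,z],max_speed=.05)
    print("ft",np.round(arm.get_ft_force(),1),np.round(arm.get_eef_pos(),4))
    arm.move_gripper(opening); arm.move_linear([*xy,hov],max_speed=.2); print("t",arm.get_time_s())
E
python3 - <<'E'
from h import *
im=np.load("/tmp/top.npz")["im"]
m=(im.min(2)>195).astype(np.uint8); m[:125]=0;m[225:]=0;m[:,:270]=0;m[:,360:]=0
m=cv2.morphologyEx(m,cv2.MORPH_OPEN,np.ones((3,3)))
v,u=np.nonzero(m); c,s,a=rect(proj("top",np.c_[u,v],.005)[:,:2]); print("divider",c,s,a)
pick([.4212,.2475],-.573+np.pi/2,.030,.066)
place([.4484,-.3524],1.408+np.pi/2,.0395,.060)
E
```

```text
divider [ 5.57903809e-01 -1.84944153e-04] (122.87283325195312, 176.8975067138672) 0.21409418319256002
gap 0.04146513923066606 F 29.85205113887787
gap 0.04163403201046198 t 6.6583
gap 0.04173512110532283
ft [-0.3 -0.8 -0.5] [ 0.4482 -0.3522  0.0392]
t 11.8667
```

```bash
python3 - <<'E'
from h import *
pick([.5895,.3737],-.228+np.pi/2,.030,.066)
place([.4638,-.2617],1.408+np.pi/2,.0395,.060)
arm.goto([.5579,0.2,.25],quat(.2))
im,d=cams.read_camera("top"); C=cloud("top",d)
for name,(r0,r1,c0,c1) in [("red",(190,232,400,446)),("blue",(198,240,440,486))]:
    P=C[r0:r1,c0:c1]; m=(P[...,2]>.05)&(P[...,2]<.066)
    m=cv2.morphologyEx(m.astype(np.uint8),cv2.MORPH_OPEN,np.ones((5,5)))
    nl,l,st,_=cv2.connectedComponentsWithStats(m); m=l==1+np.argmax(st[1:,4])
    Q=P[m]; print(name,np.median(Q[:,2]),rect(Q[:,:2]))
cv2.imwrite("pics/t1.png",cv2.resize(im[100:280,270:510,::-1],None,fx=3.3,fy=3.3,interpolation=2))
E
```

```text
gap 0.042081680462200316 F 30.000407695770264
gap 0.042178985537186145 t 17.6583
gap 0.042182510434490346
ft [ 1.   0.4 -1.7] [ 0.4636 -0.2616  0.0392]
t 23.025
red 0.05913316372027133 (array([ 0.48184219, -0.23776239]), (9.49735164642334, 12.208362579345703), np.float64(-0.09914575895812394))
blue 0.058027156065858954 (array([ 0.45299408, -0.36292657]), (29.173057556152344, 45.07712936401367), np.float64(1.4112396879855242))
```

View pics/t1.png

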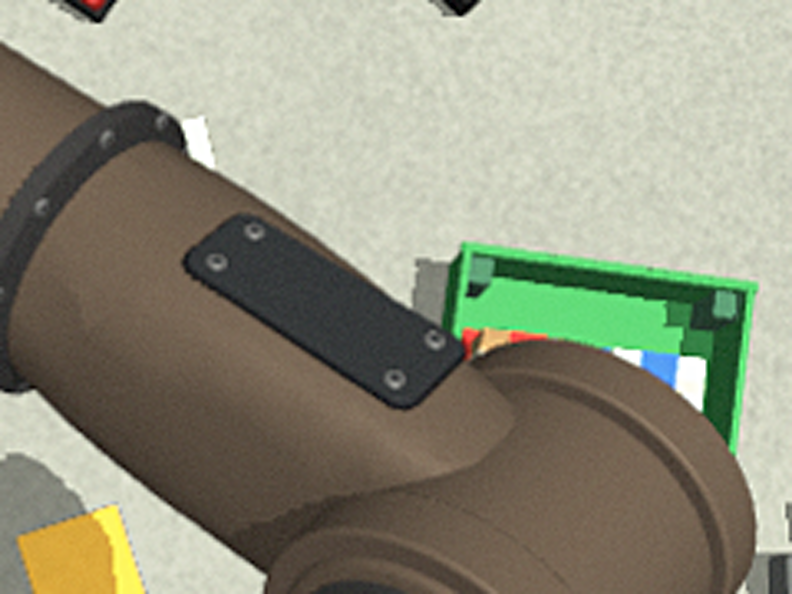

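The elbow hides the box in this view (pixels around 600,430); I'll move the arm away and look again.

```bash
cat > look.py <<'E'
from h import *
import sys
q=np.array(arm.get_q()); q[0]=1.209+.0; arm.movej([1.209,0.434,0.025,1.573,-0.012,1.134,-0.075])
im,d=cams.read_camera("top"); np.savez("/tmp/top1.npz",im=im,d=d); C=cloud("top",d)
cv2.imwrite(f"pics/{sys.argv[1]}.png",cv2.resize(im[120:280,270:510,::-1],None,fx=3.3,fy=3.3,interpolation=2))
print(arm.get_time_s())
E
cat > m.py <<'E'
from h import *
C=cloud("top",np.load("/tmp/top1.npz")["d"])
for name,(r0,r1,c0,c1) in [("red",(190,232,400,446)),("blue",(198,240,440,486))]:
    P=C[r0:r1,c0:c1]; m=(P[...,2]>.05)&(P[...,2]<.066)
    m=cv2.morphologyEx(m.astype(np.uint8),cv2.MORPH_OPEN,np.ones((5,5)))
    nl,l,st,_=cv2.connectedComponentsWithStats(m); m=l==1+np.argmax(st[1:,4])
    Q=P[m]; print(name,np.median(Q[:,2]),rect(Q[:,:2]))
E
python3 look.py t2; python3 m.py
```

```text
28.0
red 0.05793455625885313 (array([ 0.46298529, -0.26217386]), (42.689884185791016, 64.70074462890625), np.float64(1.4202523577465707))
blue 0.05807926840444577 (array([ 0.44810327, -0.35227698]), (43.30709457397461, 64.4548110961914), np.float64(1.4357130731389165))
```

View pics/t2.png

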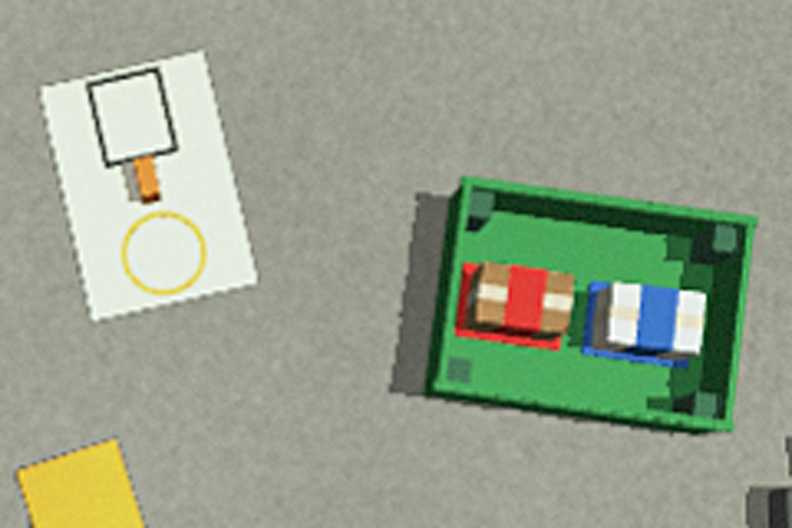

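The two cartons stand squarely on their own pads (red around 520,300 and blue around 655,320 in the crop). Next comes the divider.

```bash
python3 - <<'E'
from h import *
pick([.5579,-.0003],.216+np.pi/2,.024,.045)
place([.4563,-.3073],1.408+np.pi/2,.0868,.040)
E
python3 look.py t3; python3 - <<'E'
from h import *
f=np.load("/tmp/top1.npz"); im=f["im"]
m=(im.min(2)>150).astype(np.uint8); m[:160]=0;m[265:]=0;m[:,:390]=0;m[:,510:]=0
m=cv2.morphologyEx(m,cv2.MORPH_OPEN,np.ones((3,3)))
v,u=np.nonzero(m); print("divider",rect(proj("top",np.c_[u,v],.067)[:,:2]))
P=cloud("top",f["d"])[v,u]; print(np.linalg.lstsq(np.c_[P[:,:2]-[.4563,-.3073],np.ones(len(P))],P[:,2],rcond=None)[0])
E
```

```text
gap 0.01392761866272105 F 29.998606145381927
gap 0.013729074342481763 t 34.025
gap 0.01359250960949527
ft [ 0.1  0.6 -1.5] [ 0.4562 -0.3073  0.0865]
t 37.875
39.475
divider (array([ 0.4337713 , -0.30299176]), (167.34889221191406, 178.23756408691406), np.float64(1.4103375421662596))
[-0.34451087  0.35033799  0.06762747]
```

View pics/t3.png

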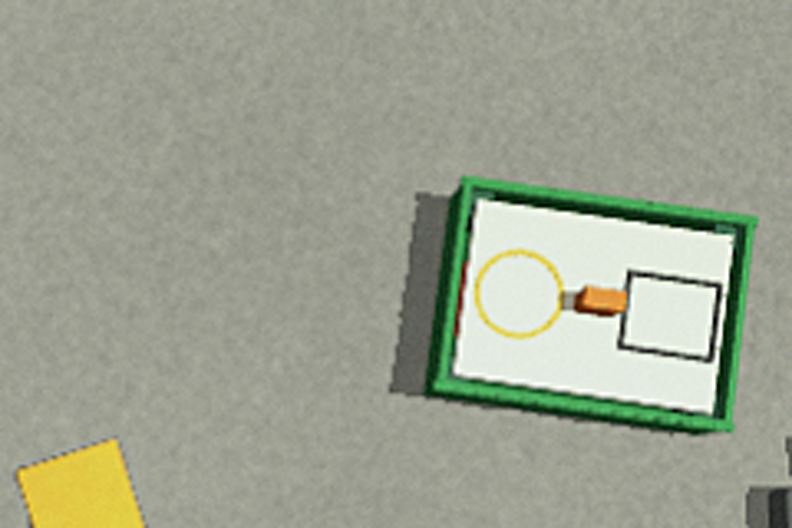

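The divider lies flat in the box. The ring is centred near (519,294) in the crop and the rectangle near (670,316). I'll fix their positions, then place the tub and profile.

```bash
python3 - <<'E'
from h import *
f=np.load("/tmp/top1.npz"); im=f["im"]
px=(np.array([[519,294],[670,316]])+.5)/3.3-.5+[270,120]
r,s=proj("top",px,.067)[:,:2]; v=r-s; a=np.arctan2(v[1],v[0]); print(r,s,np.linalg.norm(v),a,"mid",(r+s)/2)
P=cloud("top",f["d"])[185:240,415:485].reshape(-1,3); P=P[(P[:,2]>.055)&(P[:,2]<.08)]
print(np.linalg.lstsq(np.c_[P[:,:2]-(r+s)/2,np.ones(len(P))],P[:,2],rcond=None)[0])
assert .100<np.linalg.norm(v)<.108 and abs(a-1.408)<.06
m=(r+s)/2; u=np.array([np.cos(1.41),np.sin(1.41)]); r=m+.052*u; s=m-.052*u
pick([.5578,.2227],1.2,.025,.068)
place(r,1.41+np.pi/2,.067+.0255,.062,hov=.23)
pick([.4372,.3615],.888+np.pi/2,.022,.062)
place(s,1.41+np.pi/2,.067+.0225,.056,hov=.23)
E
python3 look.py t4
python3 - <<'E'
from h import *
C=cloud("top",np.load("/tmp/top1.npz")["d"])[180:250,400:500].reshape(-1,3)
u=np.array([np.cos(1.41),np.sin(1.41)]); t=(C[:,:2]-[.4563,-.3073])@u
for n,k in(("tub",(t>.02)&(C[:,2]>.104)&(C[:,2]<.122)),("prof",(t<-.02)&(C[:,2]>.098)&(C[:,2]<.116))): print(n,k.sum(),np.median(C[k,2]),rect(C[k,:2]))
E
```

```text
[ 0.46344642 -0.25586449] [ 0.446594   -0.35850701] 0.10401677705519816 1.4080626507170315 mid [ 0.45502021 -0.30718575]
[-0.00551515  0.00441786  0.06718985]
gap 0.045521141486651345 F 30.000463128089905
gap 0.045036058548715154 t 46.1833
gap 0.04570701008939521
ft [-0.9 -0.5 -1.5] [ 0.4632 -0.2559  0.0922]
t 50.7333
gap 0.03985383627181823 F 29.912863969802856
gap 0.03971041330290351 t 56.025
gap 0.03977666354597891
ft [ 0.9 -0.1 -0.9] [ 0.4466 -0.3585  0.0892]
t 61.375
62.8333
tub 344 0.11189246133010777 (array([ 0.46268774, -0.25631921]), (44.463539123535156, 44.61713790893555), np.float64(-0.5620889102009965))
prof 422 0.10657795693918726 (array([ 0.44641464, -0.35658279]), (40.75822448730469, 50.78517150878906), np.float64(1.4015961153622385))
```

View pics/t4.png

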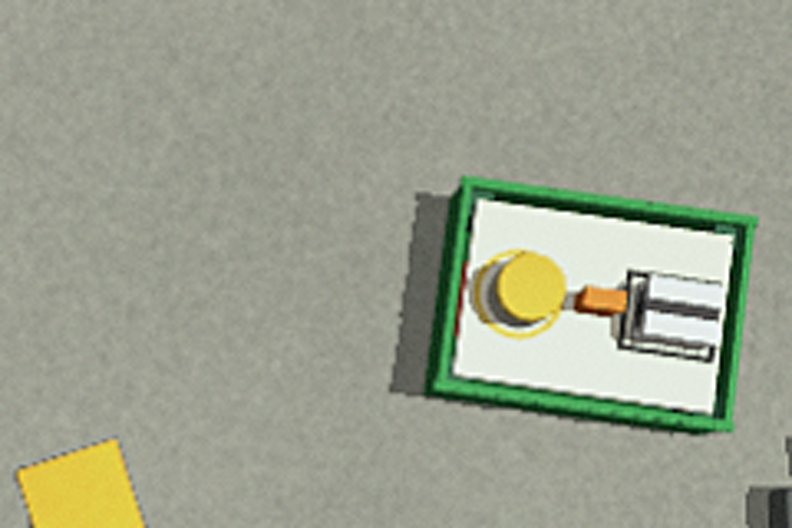

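The tub stands in the ring (lid at 530,287) and the profile lies in the rectangle (683,308). Both measure within 2 mm of their targets, and the arm is clear.

```bash
python3 -c "
from workcell import arm
print(arm.sign_off())"
```

```text
the job is handed in; nothing more can be done
None
```

The order is packed and handed in at about 63 s of the 128 s: both cartons are on their own pads, the divider is flat on the ledges, and the tub and profile are each within about 2 mm of their marks; the judge's verdict was not returned.

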